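# Hold the applicator's key switch on

## Robot

A 6-joint arm with a two-finger parallel gripper is mounted at the origin on the work surface. World frame = base frame: x ahead of the robot, y to its left, z up, the work surface at z = 0. Lengths are in m, angles in rad, forces in N, time in s.
With the tool pointing down it reaches from about 0.375 to 0.975 m from the base axis. Payload 3.8 kg.
Tool frame: the origin (TCP) lies midway between the tips of the shut fingers; the grasp point (between the pads) lies 19 mm behind it; z points along the fingers, y is the direction in which the jaws open and shut (so a half turn about z gives the same grasp; the last joint's range is limited). The gripper opens to 85 mm and grips with 20 to 120 N. Pads are 22 mm wide; open, the fingers measure 114 mm over their backs; the gripper's body (76 mm by 85 mm) begins 54 mm behind the grasp point. The pads swing forward as they close: fully open they stand 13 mm farther back than shut.
Start: joints at [-1.141, 0.264, 1.604, -0, 1.274, -0.037], TCP at [0.304, -0.603, 0.231] pointing down, gripper open.
Joint ranges: [-2.63, 2.63], [-0.94, 2.18], [0.31, 2.57], [-1.31, 4.45], [0, 2.66], [-2.55, 2.55]. Speed limits (rad/s): [2.57, 2.57, 3.14, 3.14, 3.14, 3.14].

## Interface

Orientations are given as a rotation vector (axis times angle).
In Python, from workcell import bot gives the robot as it stands. The module is installed in compiled form; this text tells all that it offers.
- The arm moves only by the tool play_rows, never from a script. Its argument "series" is a list of rows, each an object with "translation": the shift along the tool's x, y, z in m, a list of three; "spin": the turn about the tool's z in units of 5 degrees (1.0 is 5 degrees). In form: [{"translation": [dx, dy, dz], "spin": spin}, ...]. A call has 1 to 5 rows; each row shifts and turns the commanded pose from where the row before left it, along the tool's axes as they then stand; what a row does not reach is not made up. A row lasts 1/10 s, in which the tool goes at most 50 mm and 8.59 degrees, less where a joint would pass 70% of its speed; a pose out of reach is approached as far as the arm can. A call is refused whole if a number of a shift passes 0.05 or a number of a turn 1, either way. A call with a gripper value outside its range is refused whole. "jaw" is the gripper's target within -1 to 1 (fully open at 1, half-way at 0, shut at -1), set as the call begins (left out, the last holds). The fingers move at their own pace and stop on an object; "force" is the grip in N (left out, the last holds). Time passes only in rows, so rows that do not move let the fingers close. It gives the time, the measured TCP pose, the force and the opening at its end, in the units of the state.
- bot.read_state(): the state, without advancing time (a new reading comes with each control period).
- bot.read_camera(name): name is "scene" or "top" or "wrist"; returns the picture (480x640x3 uint8, blue, green, red); there is no depth.
- bot.get_calibration(name): a dict with "fov_y" (degrees; the focal length in pixels is half the picture's height over the tangent of half this angle, whatever the lens; pixels are square), "cx", "cy" (the principal point, pixels), "R" (3x3) and "t" (3): a world point X has camera coordinates R X + t. Camera axes: x right, y down, z forward; pixel columns grow to the right and rows downward; lengths in m; the calibration is good to about 2 mm. The wrist camera is an equidistant fisheye: a pixel r from the principal point sees the ray r / f radians off the axis. A picture is of the moment at which its call begins: read the wrist's pose just before it. get_calibration takes no time and is no camera call; for the wrist camera it gives the pose at the moment of the call.
- bot.finish_job(): hands the job in, once; it reports no verdict.
The state is a dict: "time": time; "q": joint angles; "joint_vel": joint speeds; "joint_torque": joint torques, N m; "tool_pos": TCP position; "tcp_rot": TCP orientation; "wrist_force": force on the tool from outside, world axes, zero at the start; "torque": the same for the moment, N m; "width": opening from 0.0 (shut) to 1.0 (fully open).
Only numpy, scipy, OpenCV 4.12 (cv2) and the standard library are available. Lean on these libraries where they do the work, as an engineer would, in place of code of your own. Each camera call takes 0.05 s, during which the arm holds its last target. There are 200 camera calls.

## Task

Take the key with the flat paddle-shaped head out of the key block and push it fully home, upright, in the key switch on top of the applicator's control box; its pins are sticky, so wiggle it past them if it catches. Only once it is home, turn it a quarter turn clockwise (seen from above) to the stop, and finish still gripping the key and holding it turned against the switch's return spring, since it springs back when let go. Leave the round-headed key in the block and the other things on the table where they are.

Things in the scene. Friction and masses are not known exactly. Their poses are not given: they have to be found in the camera images.
- key: Loose key, 60 g, upright, blade down, in the key block. Origin at the blade's tip; z up the key, x along the blade's width. Flat steel blade 16 (x) by 5 (y) by 30 mm, last 6 mm tapering to 12 by 2; round shoulder, 22 mm wide, z = 30 to 34 mm; black paddle head 34 (x) by 12 (y) mm, z = 34 to 76 mm. Grip the head across its 12 mm (along y). A half turn about z gives the same key.
- key_shoulder (a point): Centre of the underside of the key's shoulder, 30 mm above the blade's tip; axes as the key's. In the key block it rests on the block's top.
- key_bow (a point): Point on the key's axis inside its paddle head, 57 mm above the blade's tip: a good height to grip.
- key_block: Fixed grey plastic block 140 (x) by 60 (y) by 45 mm, origin under its centre. The paddle key stands at x = -35 mm in a slot 19 by 8 mm, the round-headed key at x = +35 mm; lift the key 30 mm to free it.
- round_key: Loose key with a round shank and a round black knob head of 32 mm diameter, 68 mm long overall, standing in the key block; not to be taken. Origin at its lower tip.
- control_box: Fixed grey control box 140 (x) by 120 (y) by 80 mm high, origin under its centre. The key switch is in the middle of its top, ringed by a flat steel bezel of 50 mm outer and 29 mm inner diameter that stands 2 mm above the top.
- keyway (a point): Centre of the keyway's mouth, on the brass face of the switch's plug (flush with the box's top, inside the bezel). Turns with the plug; z up, x along the keyway's length. Keyway 18 (x) by 7 (y), 36 mm deep. Two facing pairs of sticky pins stick in from its long sides, 10 and 19 mm down; passing them takes 5 to 15 N; twists of 0.05 rad help. Home: the key's shoulder sits on the plug's face.
- plug (a joint): Turn of the key switch's plug, rad: 0 at rest, growing clockwise seen from above, stop at 1.5 (a quarter turn). A spring drives it back to 0 (0.02 N m at rest, 0.11 N m at the stop). The blade has about 0.13 rad of play either way in the keyway, so the key turns up to that much further than the plug.
- squeegee: Loose blue plastic squeegee, about 40 by 150 by 18 mm, lying beyond the work. Bystander.
- tape_measure: Loose yellow and black tape measure, about 70 by 40 by 54 mm. Bystander.
- wood_block: Loose wooden block 30 by 90 by 22 mm, lying between the key block and the control box. Bystander.
Not all that is in view belongs to the job. What is meant by the key_block is not orange or pink, and is the larger of those in its own colour.

How it is judged:
By the outcome, as a careful person would: the job done as asked, in the order asked, and still so for the second after the job is handed in, while the arm keeps its last pose, push and grip.
It also fails if it takes over 51 s, if anything falls off the work surface, if the arm or the gripper's body presses on something with over 40 N, if the wrist force passes 120 N, or if a joint passes its speed limit or range.

## Working session

There is one attempt and no reset: what is moved stays moved. The work goes in short steps, Python scripts to look and compute and a tool call to move; the robot and the scene stay as the last step left them, time stands still between calls to the robot, and variables do not carry over. Pictures are saved under pics/ and viewed, about 8 in all and at most 12, crops included, and the job is handed in when it is done.

Besides the shell and the picture viewer there is one more tool, called as name(argument=value, ...), one argument or row to a line, values as JSON. play_rows: Moves the arm, as the interface text tells. Its arguments: {"type":"object","properties":{"series":{"type":"array","items":{"type":"object","properties":{"translation":{"type":"array","items":{"type":"number"}},"spin":{"type":"number"}}}},"jaw":{"type":"number"},"force":{"type":"number"}},"required":["series"]}

```bash
mkdir -p pics
python3 - <<'E'
from workcell import bot
import cv2,numpy as np
for n in("scene","top"):
    cv2.imwrite(f"pics/{n}0.png",bot.read_camera(n)); c=bot.get_calibration(n); print(n,c)
s=bot.read_state(); print(s)
E
```

```text
scene {'fov_y': 46.63370070409616, 'cx': 317.9070826878532, 'cy': 244.40087394187236, 'R': array([[ 0.35341598,  0.93536032,  0.01407891],
       [ 0.58881137, -0.21073092, -0.78031638],
       [-0.72691012,  0.2840661 , -0.62522646]]), 't': array([-0.20038285, -0.30953061,  1.62009923])}
top {'fov_y': 46.73550885153294, 'cx': 319.161811238833, 'cy': 254.16698005461384, 'R': array([[-0.01250905, -0.99991618,  0.00334076],
       [-0.96850147,  0.01128496, -0.248752  ],
       [ 0.24869345, -0.00634718, -0.96856145]]), 't': array([-0.04926748,  0.63929986,  1.03753257])}
{'time': 0.1, 'q': array([-1.14091648e+00,  2.64706736e-01,  1.60522965e+00, -2.72174014e-05,
        1.27370872e+00, -3.69077182e-02]), 'joint_vel': array([-0.00014351, -0.00019026, -0.0019814 , -0.00077289,  0.00046954,
        0.00129033]), 'joint_torque': array([-2.15536465e-04, -5.16709256e+01, -3.68589127e+01, -8.88905197e-05,
        6.33980439e-03,  1.22884964e-05]), 'tool_pos': array([ 0.30347424, -0.60219547,  0.23007124]), 'tcp_rot': array([-3.05445849e+00, -7.26137289e-01,  6.69055705e-04]), 'wrist_force': array([ 0.16036743,  0.06043763, -0.34924526]), 'torque': array([-0.00196079,  0.00684067,  0.04091711]), 'width': 1.001171777900171}
```

View pics/top0.png

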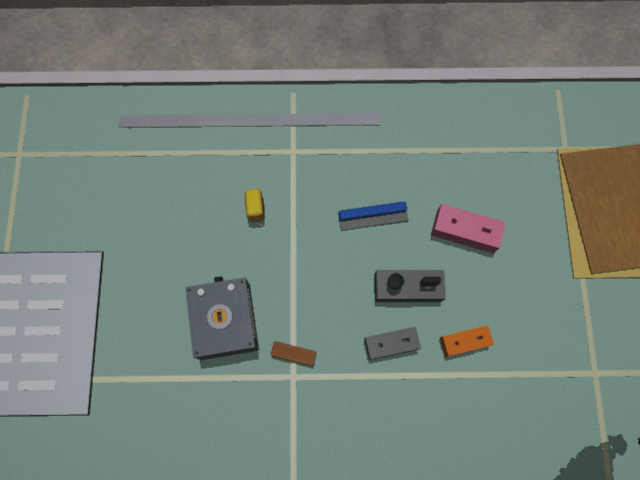

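View pics/scene0.png

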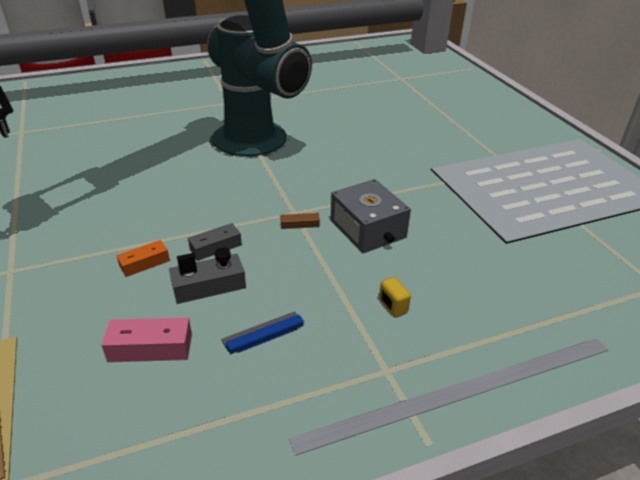

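Candidates for the key block in the top view are pink (469,228), orange (467,341), small grey (392,343) and large grey (410,286). The large grey one fits: it isn't orange or pink, it's the larger of the two greys, and it holds both keys. The paddle key is at about (431,281) and the switch at about (219,317). I'll check this in an enlarged crop.

Run:
```python
import cv2,numpy as np
t=cv2.imread("pics/top0.png");s=cv2.imread("pics/scene0.png")
f=lambda im,x,y,w,h:cv2.resize(im[y:y+h,x:x+w],(400,300),interpolation=cv2.INTER_CUBIC)
o=np.vstack([np.hstack([f(t,370,255,80,60),f(t,180,277,80,60)]),np.hstack([f(s,160,240,100,75),f(s,325,170,100,75)])])
cv2.imwrite("pics/crop1.png",cv2.convertScaleAbs(o,alpha=1.6))
```

```text
(no output)
```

View pics/crop1.png

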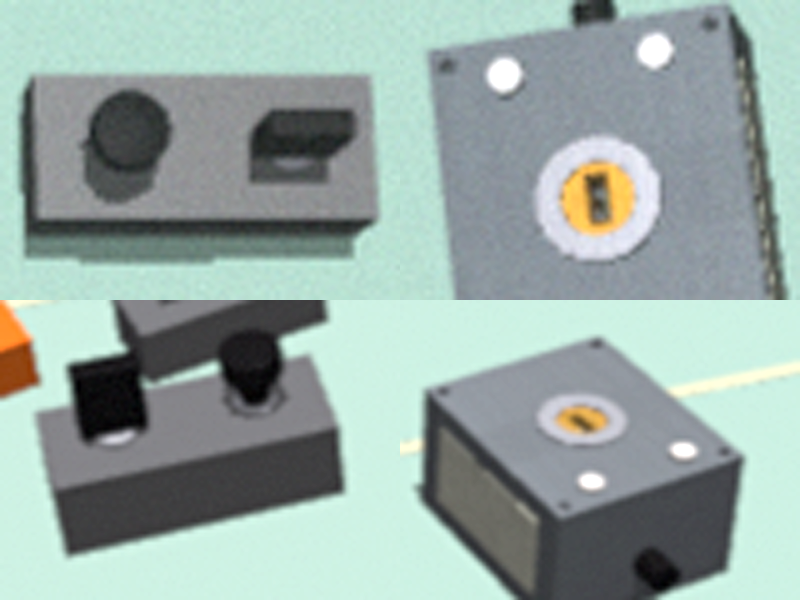

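```bash
cat > h.py <<'E'
from workcell import bot
import numpy as np,cv2
from scipy.spatial.transform import Rotation as Ro
def ray(n,u,v,c=None):
    c=c or bot.get_calibration(n); f=240/np.tan(np.radians(c['fov_y']/2))
    x,y=(u-c['cx'])/f,(v-c['cy'])/f
    if n=='wrist':
        r=np.hypot(x,y); k=np.sin(r)/max(r,1e-9); d=np.array([x*k,y*k,np.cos(r)])
    else: d=np.array([x,y,1.])
    return -c['R'].T@c['t'], c['R'].T@d
def at(n,u,v,z,c=None):
    o,d=ray(n,u,v,c); return o+d*(z-o[2])/d[2]
def both(p,q): # triangulate top px p, scene px q
    (a,d),(b,e)=ray('top',*p),ray('scene',*q)
    s=np.linalg.lstsq(np.c_[d,-e],b-a,rcond=None)[0]; return (a+d*s[0]+b+e*s[1])/2, np.linalg.norm(a+d*s[0]-b-e*s[1])
def proj(n,X,c=None):
    c=c or bot.get_calibration(n); f=240/np.tan(np.radians(c['fov_y']/2)); p=c['R']@X+c['t']
    if n=='wrist':
        h=np.hypot(p[0],p[1]); r=np.arctan2(h,p[2]); return f*r*p[0]/h+c['cx'],f*r*p[1]/h+c['cy']
    return f*p[0]/p[2]+c['cx'],f*p[1]/p[2]+c['cy']
def tool():
    s=bot.read_state(); return s['tool_pos'],Ro.from_rotvec(s['tcp_rot']).as_matrix(),s
def goto(X,yaw):  # shift in tool axes and spin (units of 5deg) to TCP X, jaw axis at yaw (mod pi)
    p,R,s=tool(); d=R.T@(np.array(X)-p)
    j=np.arctan2(R[1,1],R[0,1]); dy=(yaw-j+np.pi/2)%np.pi-np.pi/2
    print('pos',p.round(4),'jawyaw',round(np.degrees(j),2),'tilt z',R[:,2].round(4),'shift',d.round(4),'spin units',round(-np.degrees(dy)/5,3),'q6',s['q'][5].round(3),'F',s['wrist_force'].round(2),'M',s['torque'].round(3),'w',s['width'].round(3),'t',round(s['time'],2))
E
python3 - <<'E'
from h import *
T=lambda u,v,x0,y0,k=5:((u+.5)/k-.5+x0,(v+.5)/k-.5+y0)
cs=[at('top',*T(u,v,370,255),.045) for u,v in((32,75),(370,75),(378,220),(38,220))]
print(np.round(cs,4)); c=np.mean(cs,0); print('block',c)
d=cs[0]-cs[1]+cs[3]-cs[2]; yaw=np.arctan2(d[1],d[0]); print('axis toward round key',np.degrees(yaw))
print('key',c-.035*d/np.linalg.norm(d))
for p,z in (((599,198),.08),((598,199),.082),((601,172),.08),((597,222),.08),((430,52),.08),((730,5),.08),((453,300),.08)): print(at('top',*T(p[0]-400,p[1],180,277),z).round(4))
S=lambda u,v,x0,y0:((u+.5)/4-.5+x0,(v+.5)/4-.5+y0)
print('sw scene',at('scene',*S(583-400,419-300,325,170),.08))
print('kb scene',np.round([at('scene',*S(u,v-300,160,240),.045) for u,v in((36,412),(308,357),(331,430),(55,488))],4))
goto(c-.035*d/np.linalg.norm(d)+[0,0,.12],yaw+np.pi/2)
w=bot.get_calibration('wrist'); print(w, -w['R'].T@w['t'])
E
```

```text
[[ 0.6136 -0.1742  0.045 ]
 [ 0.6119 -0.314   0.045 ]
 [ 0.5513 -0.3131  0.045 ]
 [ 0.553  -0.1744  0.045 ]]
block [ 0.5824449  -0.24394186  0.045     ]
axis toward round key 89.32162930984975
key [ 0.58203052 -0.27893941  0.045     ]
[0.5158 0.1399 0.08  ]
[0.5151 0.1399 0.082 ]
[0.526  0.1394 0.08  ]
[0.5064 0.1403 0.08  ]
[0.5747 0.2087 0.08  ]
[0.5924 0.0902 0.08  ]
[0.4767 0.1952 0.08  ]
sw scene [0.51318018 0.14383197 0.08      ]
kb scene [[ 0.5521 -0.311   0.045 ]
 [ 0.5559 -0.1741  0.045 ]
 [ 0.6144 -0.1774  0.045 ]
 [ 0.6104 -0.3112  0.045 ]]Traceback (most recent call last):
  File "<stdin>", line 11, in <module>
  File "h.py", line 26, in goto
    print('pos',p.round(4),'jawyaw',round(np.degrees(j),2),'tilt z',R[:,2].round(4),'shift',d.round(4),'spin units',round(-np.degrees(dy)/5,3),'q6',s['q'][5].round(3),'F',s['wrist_force'].round(2),'M',s['torque'].round(3),'w',s['width'].round(3),'t',round(s['time'],2))
                                                                                                                                                                                                                                  ^^^^^^^^^^^^^^^^
AttributeError: 'float' object has no attribute 'round'
```

```bash
sed -i "s/s\['width'\].round(3)/round(float(s['width']),3)/" h.py
python3 - <<'E'
from h import *
goto([.582,-.279,.165],np.radians(-1))
p,R,s=tool(); print(R.round(3)); print(s['q'].round(3))
w=bot.get_calibration('wrist'); print(w, -w['R'].T@w['t'])
E
```

```text
pos [ 0.3035 -0.6022  0.2301] jawyaw -63.25 tilt z [-9.0e-04  1.9e-03 -1.0e+00] shift [ 0.3942 -0.1631  0.0654] spin units -12.451 q6 -0.037 F [ 0.16  0.06 -0.35] M [-0.002  0.007  0.041] w 1.001 t 0.1
[[ 0.893  0.45  -0.001]
 [ 0.45  -0.893  0.002]
 [ 0.    -0.002 -1.   ]]
[-1.141  0.265  1.605 -0.     1.274 -0.037]
{'fov_y': 65.70646984690485, 'cx': 318.8934216797676, 'cy': 249.05982642246613, 'R': array([[ 0.44914742, -0.89345538, -0.00201822],
       [-0.84875685, -0.42738047,  0.31138039],
       [-0.27906703, -0.13814272, -0.95028321]]), 't': array([-0.67419375, -0.04049161,  0.3805607 ])} [ 0.37464679 -0.56709567  0.37288806]
```

```bash
cat >> h.py <<'E'
def rows(X,spin,n):  # even rows toward X with total spin over n rows, each shift along axes before the row's turn
    p,R,_=tool(); D=(np.array(X)-p)/n
    for i in range(n): print((Ro.from_rotvec([0,0,np.radians(5*spin*i/n)]).as_matrix().T@R.T@D).round(4).tolist(),round(spin/n,3))
E
python3 -c "
from h import *
rows([.582,-.279,.19],-12.45,13)"
```

```text
[0.0303, -0.0126, 0.0031] -0.958
[0.0313, -0.01, 0.0031] -0.958
[0.032, -0.0073, 0.0031] -0.958
[0.0325, -0.0046, 0.0031] -0.958
[0.0328, -0.0019, 0.0031] -0.958
[0.0328, 0.0008, 0.0031] -0.958
[0.0326, 0.0036, 0.0031] -0.958
[0.0322, 0.0063, 0.0031] -0.958
[0.0316, 0.0089, 0.0031] -0.958
[0.0307, 0.0115, 0.0031] -0.958
[0.0296, 0.0141, 0.0031] -0.958
[0.0284, 0.0165, 0.0031] -0.958
[0.0269, 0.0188, 0.0031] -0.958
```

play_rows(
  series=[
    {"translation":[0.0303,-0.0126,0.003],"spin":-0.958},
    {"translation":[0.0313,-0.01,0.003],"spin":-0.958},
    {"translation":[0.032,-0.0073,0.003],"spin":-0.958},
    {"translation":[0.0325,-0.0046,0.003],"spin":-0.958},
    {"translation":[0.0328,-0.0019,0.003],"spin":-0.958},
  ],
  jaw=1,
)

```text
time: 0.6
tool_pos: [0.4114, -0.4771, 0.2155]
tcp_rot: [-2.836, -1.349, 0.0]
wrist_force: [0.3, -0.8, -0.2]
width: 0.998
```

play_rows(
  series=[
    {"translation":[0.0328,0.0008,0.003],"spin":-0.958},
    {"translation":[0.0326,0.0036,0.003],"spin":-0.958},
    {"translation":[0.0322,0.0063,0.003],"spin":-0.958},
    {"translation":[0.0316,0.0089,0.003],"spin":-0.958},
    {"translation":[0.0307,0.0115,0.003],"spin":-0.958},
  ],
)

```text
time: 1.1
tool_pos: [0.5184, -0.3528, 0.2005]
tcp_rot: [-2.494, -1.908, 0.0]
wrist_force: [0.2, -0.2, 0.7]
width: 0.999
```

play_rows(
  series=[
    {"translation":[0.0296,0.0141,0.003],"spin":-0.958},
    {"translation":[0.0284,0.0165,0.003],"spin":-0.958},
    {"translation":[0.0269,0.0188,0.003],"spin":-0.958},
    {"translation":[0,0,0],"spin":0},
    {"translation":[0,0,0],"spin":0},
  ],
)

```text
time: 1.6
tool_pos: [0.5822, -0.2788, 0.1915]
tcp_rot: [-2.238, -2.203, 0.001]
wrist_force: [-0.3, -0.9, -0.4]
width: 1.003
```

Run:
```python
from h import *
goto([.582,-.279,.19],np.radians(-1))
c=bot.get_calibration('wrist'); im=bot.read_camera('wrist'); print(c)
cv2.imwrite('pics/w1.png',im)
for X in ([.582,-.279,.091],[.582,-.296,.091],[.582,-.262,.091],[.582,-.279,.045],[.582,-.209,.045]): print(X,np.round(proj('wrist',np.array(X),c),1))
```

```text
pos [ 0.5822 -0.2788  0.1915] jawyaw -0.92 tilt z [-1.5e-03  3.0e-04 -1.0e+00] shift [-0.0002 -0.0002  0.0015] spin units 0.016 q6 -0.469 F [-0.27 -0.86 -0.35] M [ 0.061 -0.012 -0.03 ] w 1.003 t 1.6
{'fov_y': 65.70646984690485, 'cx': 318.8934216797676, 'cy': 249.05982642246613, 'R': array([[ 9.99855200e-01, -1.70170126e-02, -5.83008017e-06],
       [-1.61651487e-02, -9.49909835e-01,  3.12105741e-01],
       [-5.31664539e-03, -3.12060454e-01, -9.50047371e-01]]), 't': array([-0.58624447, -0.28420591,  0.25854364])}
[0.582, -0.279, 0.091] [319.5 248.8]
[0.582, -0.296, 0.091] [319.9 271.7]
[0.582, -0.262, 0.091] [319.1 224.9]
[0.582, -0.279, 0.045] [319.4 231. ]
[0.582, -0.209, 0.045] [317.9 143.6]
```

View pics/w1.png

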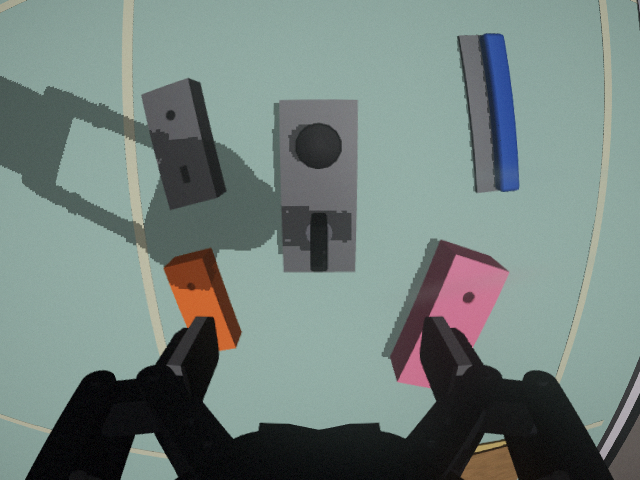

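play_rows(
  series=[
    {"translation":[0,0,0.03],"spin":0},
    {"translation":[0,0,0.03],"spin":0},
    {"translation":[0,0,0.03],"spin":0},
    {"translation":[0,0,0.03],"spin":0},
    {"translation":[0,0,0.018],"spin":0},
  ],
)

```text
time: 2.15
tool_pos: [0.5797, -0.2802, 0.0515]
tcp_rot: [-2.241, -2.197, 0.002]
wrist_force: [0.1, 0.3, 0.3]
width: 0.998
```

play_rows(
  series=[
    {"translation":[0,0,0],"spin":0},
    {"translation":[0,0,0],"spin":0},
    {"translation":[0,0,0],"spin":0},
    {"translation":[0,0,0],"spin":0},
    {"translation":[0,0,0],"spin":0},
  ],
  jaw=-1,
  force=70,
)

```text
time: 2.65
tool_pos: [0.5831, -0.2801, 0.0559]
tcp_rot: [2.239, 2.201, 0.001]
wrist_force: [0.1, 0.2, 0.2]
width: 0.145
```

play_rows(
  series=[
    {"translation":[0,0,0],"spin":0},
    {"translation":[0,0,0],"spin":0},
    {"translation":[0,0,0],"spin":0},
    {"translation":[0,0,0],"spin":0},
  ],
)

```text
time: 3.05
tool_pos: [0.5833, -0.2802, 0.056]
tcp_rot: [2.238, 2.201, 0.001]
wrist_force: [-0.9, 0.0, 5.9]
width: 0.131
```

play_rows(
  series=[
    {"translation":[0,0,-0.01],"spin":0},
    {"translation":[0,0,-0.02],"spin":0},
    {"translation":[0,0,-0.03],"spin":0},
    {"translation":[0,0,-0.03],"spin":0},
    {"translation":[0,0,-0.03],"spin":0},
  ],
)

```text
time: 3.55
tool_pos: [0.5818, -0.2791, 0.1753]
tcp_rot: [-2.24, -2.202, 0.0]
wrist_force: [-0.5, 0.2, -1.3]
width: 0.129
```

```bash
python3 -c "
from h import *
goto([.5145,.142,.176],np.radians(95))
rows([.5145,.142,.176],-19,20)"
```

```text
pos [ 0.5818 -0.2791  0.1753] jawyaw -0.98 tilt z [-8.e-04  6.e-04 -1.e+00] shift [ 4.199e-01 -7.450e-02 -4.000e-04] spin units 16.805 q6 -0.469 F [-0.55  0.16 -1.31] M [-0.04  -0.001  0.014] w 0.129 t 3.55
[0.021, -0.0037, -0.0] -0.95
[0.0212, -0.002, -0.0] -0.95
[0.0213, -0.0002, -0.0] -0.95
[0.0213, 0.0016, -0.0] -0.95
[0.0211, 0.0033, -0.0] -0.95
[0.0207, 0.005, -0.0] -0.95
[0.0202, 0.0067, -0.0] -0.95
[0.0196, 0.0084, -0.0] -0.95
[0.0188, 0.01, -0.0] -0.95
[0.0179, 0.0115, -0.0] -0.95
[0.0169, 0.013, -0.0] -0.95
[0.0158, 0.0143, -0.0] -0.95
[0.0146, 0.0156, -0.0] -0.95
[0.0132, 0.0167, -0.0] -0.95
[0.0118, 0.0178, -0.0] -0.95
[0.0103, 0.0187, -0.0] -0.95
[0.0087, 0.0195, -0.0] -0.95
[0.0071, 0.0201, -0.0] -0.95
[0.0054, 0.0206, -0.0] -0.95
[0.0036, 0.021, -0.0] -0.95
```

play_rows(
  series=[
    {"translation":[0.021,-0.0037,0],"spin":-0.95},
    {"translation":[0.0212,-0.002,0],"spin":-0.95},
    {"translation":[0.0213,-0.0002,0],"spin":-0.95},
    {"translation":[0.0213,0.0016,0],"spin":-0.95},
    {"translation":[0.0211,0.0033,0],"spin":-0.95},
  ],
)

```text
time: 4.05
tool_pos: [0.5649, -0.1732, 0.1744]
tcp_rot: [-1.735, -2.619, -0.0]
wrist_force: [0.7, -0.1, 0.2]
width: 0.128
```

play_rows(
  series=[
    {"translation":[0.0207,0.005,0],"spin":-0.95},
    {"translation":[0.0202,0.0067,0],"spin":-0.95},
    {"translation":[0.0196,0.0084,0],"spin":-0.95},
    {"translation":[0.0188,0.01,0],"spin":-0.95},
    {"translation":[0.0179,0.0115,0],"spin":-0.95},
  ],
)

```text
time: 4.55
tool_pos: [0.5481, -0.0681, 0.1744]
tcp_rot: [-1.159, -2.92, -0.0]
wrist_force: [-0.1, 0.1, -0.5]
width: 0.134
```

play_rows(
  series=[
    {"translation":[0.0169,0.013,0],"spin":-0.95},
    {"translation":[0.0158,0.0143,0],"spin":-0.95},
    {"translation":[0.0146,0.0156,0],"spin":-0.95},
    {"translation":[0.0132,0.0167,0],"spin":-0.95},
    {"translation":[0.0118,0.0178,0],"spin":-0.95},
  ],
)

```text
time: 5.05
tool_pos: [0.5313, 0.0372, 0.1744]
tcp_rot: [-0.533, -3.096, -0.0]
wrist_force: [-0.0, -0.2, -1.0]
width: 0.13
```

play_rows(
  series=[
    {"translation":[0,0,0],"spin":-0.95},
    {"translation":[0,0,0],"spin":-0.95},
    {"translation":[0,0,0],"spin":-0.95},
    {"translation":[0,0,0],"spin":-0.95},
    {"translation":[0,0,0],"spin":-0.95},
  ],
)

```text
time: 5.55
tool_pos: [0.5314, 0.0364, 0.1744]
tcp_rot: [0.116, -3.139, -0.0]
wrist_force: [-0.8, 0.4, -0.6]
width: 0.13
```

Run:
```python
from h import *
goto([.5145,.142,.176],np.radians(95))
c=bot.get_calibration('wrist'); im=bot.read_camera('wrist')
cv2.imwrite('pics/w2.png',im)
print(np.round(proj('wrist',np.array([.5145,.142,.08]),c),1))
p,R,s=tool();g=p-R[:,2]*.019
print('head bottom/tip', [np.round(proj('wrist',g+R[:,2]*k,c),1) for k in(-.019,.023,.057)])
np.save('c2.npy',c,allow_pickle=True)
```

```text
pos [0.5314 0.0364 0.1744] jawyaw 94.23 tilt z [-5.e-04  1.e-04 -1.e+00] shift [ 0.0091  0.1066 -0.0016] spin units -0.155 q6 -1.623 F [-0.8   0.43 -0.57] M [-0.044 -0.026  0.017] w 0.13 t 5.55
[470.6 240.2]
head bottom/tip [array([321. , 375.1]), array([320.5, 317.9]), array([320.2, 287. ])]
```

View pics/w2.png

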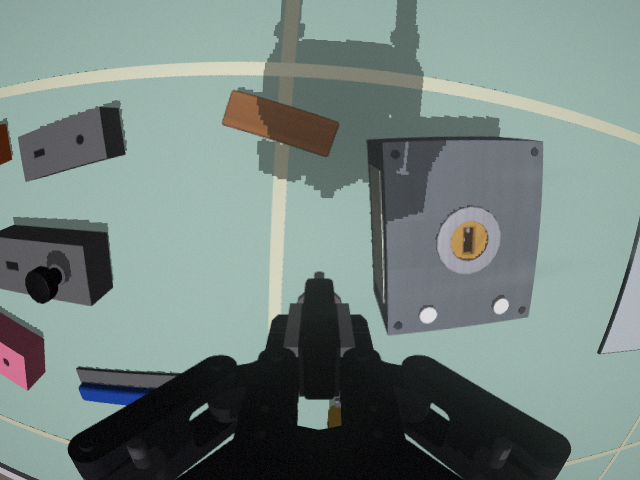

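Run:
```python
import cv2,numpy as np
t=cv2.imread("pics/w2.png")
f=lambda x,y,w,h:cv2.resize(t[y:y+h,x:x+w],(400,600),interpolation=cv2.INTER_CUBIC)
cv2.imwrite("pics/crop2.png",cv2.convertScaleAbs(np.hstack([f(285,265,70,105),f(445,205,50,75)]),alpha=1.8))
```

```text
(no output)
```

View pics/crop2.png

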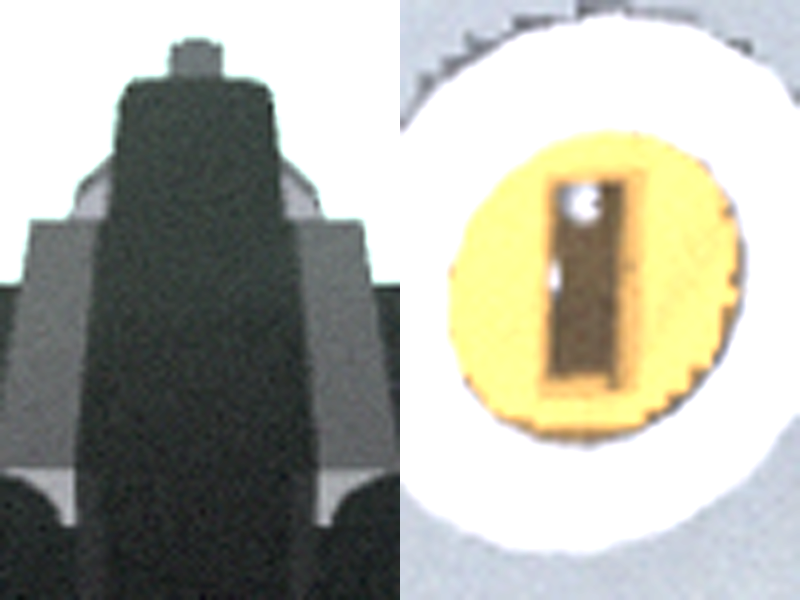

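Run:
```python
from h import *
c=np.load('c2.npy',allow_pickle=True).item()
W=lambda u,v,z:at('wrist',(u-400+.5)/8-.5+445,(v+.5)/8-.5+205,z,c)
K=lambda u,v,z:at('wrist',(u+.5)/5.714-.5+285,(v+.5)/5.714-.5+265,z,c)
for q in ([(560,182),(622,182),(618,378),(548,375)],[(550,173),(640,173),(634,391),(540,389)]):
    P=np.array([W(*x,.08) for x in q]); m=P.mean(0); a=P[0]-P[3]; b=P[1]-P[2]
    print('mouth',m.round(4),'len',np.linalg.norm(a),np.linalg.norm(b),'wid',np.linalg.norm(P[0]-P[1]),'yaw',[np.degrees(np.arctan2(-v[1],-v[0])) for v in(a,b,a+b)])
E1=[W(*x,.08) for x in((450,285),(745,285),(597,130),(597,440))]; print('disc',np.mean(E1,0),np.round(E1,4))
p,R,s=tool(); print(p,'tool x',R[:,0].round(3),'y',R[:,1].round(3))
for n,q in dict(tip=[(170,42),(222,42)],sh=[(75,217),(322,217)]).items():
    z={'tip':p[2]-.041,'sh':p[2]-.009}[n]
    for x in q: print(n,(R.T@(K(*x,z)-p)).round(4))
# box edges in full image
q=[(368,140),(543,141),(528,317),(387,334)]
B=np.array([at('wrist',u,v,.08,c) for u,v in q]); print('box',B.round(4),B.mean(0), [np.degrees(np.arctan2(*(B[i]-B[j])[1::-1])) for i,j in((0,3),(1,2),(1,0),(2,3))])
```

```text
mouth [0.5142 0.1398 0.08  ] len 0.01774748949674756 0.018215977141034668 wid 0.006031781728489475 yaw [np.float64(7.388257275615183), np.float64(10.346706856261147), np.float64(8.886755861998832)]
mouth [0.5144 0.1403 0.08  ] len 0.01987704629394957 0.02029558103640232 wid 0.008757594482906278 yaw [np.float64(8.308841017613302), np.float64(10.034683883037474), np.float64(9.180753395912296)]
disc [0.51464845 0.14111433 0.08      ] [[0.5157 0.1267 0.08  ]
 [0.5134 0.1557 0.08  ]
 [0.5006 0.1381 0.08  ]
 [0.5289 0.1439 0.08  ]]
[0.5314369  0.03635506 0.17437473] tool x [-0.997 -0.077  0.   ] y [-0.077  0.997  0.   ]
tip [ 0.0075 -0.0031  0.041 ]
tip [0.0075 0.0017 0.041 ]
sh [ 0.0053 -0.0104  0.009 ]
sh [0.0052 0.0093 0.009 ]
box [[0.4541 0.0612 0.08  ]
 [0.4362 0.1892 0.08  ]
 [0.5749 0.2109 0.08  ]
 [0.5921 0.0914 0.08  ]] [0.5143193 0.1381639 0.08     ] [np.float64(-167.6706637740585), np.float64(-171.1201625792677), np.float64(97.95387384800678), np.float64(98.18113385136466)]
```

```bash
python3 -c "
from h import *
goto([.5158,.1413,.174],np.radians(98.2))"
```

```text
pos [0.5314 0.0364 0.1744] jawyaw 94.4 tilt z [-5.e-04  1.e-04 -1.e+00] shift [0.0075 0.1058 0.0004] spin units -0.76 q6 -1.626 F [ 0.19 -0.03 -0.73] M [-0.011  0.002  0.035] w 0.128 t 5.6
```

play_rows(
  series=[
    {"translation":[0.0019,0.0264,0],"spin":0},
    {"translation":[0.0019,0.0264,0],"spin":0},
    {"translation":[0.0019,0.0265,0],"spin":0},
    {"translation":[0.0018,0.0265,0],"spin":-0.76},
    {"translation":[0,0,0.01],"spin":0},
  ],
)

```text
time: 6.1
tool_pos: [0.5175, 0.1441, 0.1658]
tcp_rot: [-0.218, 3.131, 0.003]
wrist_force: [-0.6, 0.4, -0.9]
width: 0.127
```

play_rows(
  series=[
    {"translation":[0,0,0.014],"spin":0},
    {"translation":[0,0,0.012],"spin":0},
    {"translation":[0,0,0],"spin":0},
    {"translation":[0,0,0],"spin":0},
  ],
)

```text
time: 6.5
tool_pos: [0.5164, 0.1403, 0.1372]
tcp_rot: [0.212, -3.132, 0.001]
wrist_force: [0.5, -0.4, -0.9]
width: 0.128
```

Run:
```python
from h import *
goto([.5158,.1413,.128],np.radians(98.2))
c=bot.get_calibration('wrist'); im=bot.read_camera('wrist'); sc=bot.read_camera('scene')
p,R,s=tool(); np.save('c3.npy',dict(c=c,p=p,R=R),allow_pickle=True)
f=lambda t,x,y,w,h:cv2.resize(t[y:y+h,x:x+w],(400,600),interpolation=cv2.INTER_CUBIC)
cv2.imwrite("pics/crop3.png",cv2.convertScaleAbs(np.hstack([f(im,280,200,80,120),f(sc,340,140,60,90)]),alpha=1.6))
cv2.imwrite("pics/w3.png",im)
print(np.round(proj('wrist',np.array([.5145,.1405,.08]),c),1),np.round(proj('scene',np.array([.5145,.1405,.08])),1))
```

```text
pos [0.5164 0.1403 0.1372] jawyaw 97.73 tilt z [-2.e-03 -6.e-04 -1.e+00] shift [0.0004 0.0011 0.0092] spin units -0.095 q6 -1.487 F [ 0.49 -0.38 -0.88] M [ 0.013 -0.051  0.024] w 0.128 t 6.5
[321.  270.8] [369.3 200. ]
```

View pics/crop3.png

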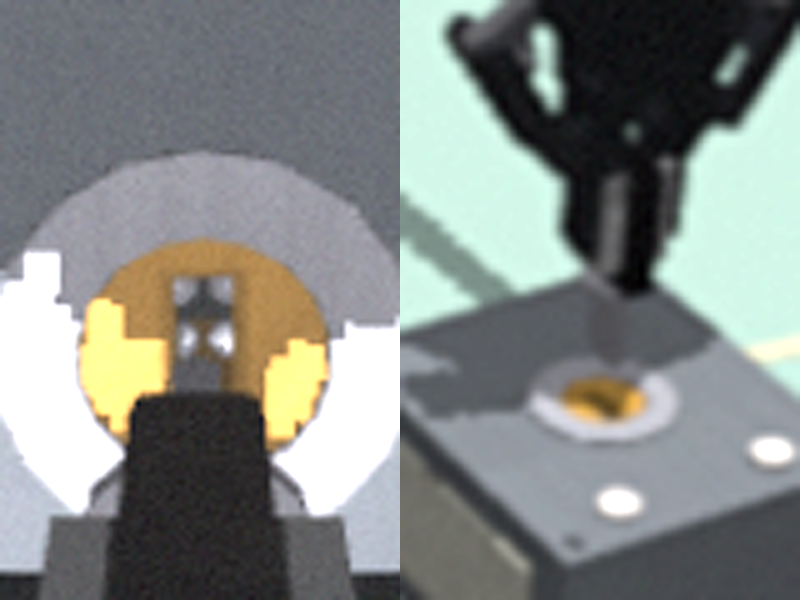

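```bash
python3 - <<'E'
from h import *
d=np.load('c3.npy',allow_pickle=True).item(); c,p,R=d['c'],d['p'],d['R']
W=lambda u,v,z:(R.T@(at('wrist',(u+.5)/5-.5+280,(v+.5)/5-.5+200,z,c)-p)).round(4)
print('mouth edge',W(172,275,.08),W(235,275,.08)); print('disc',W(203,240,.08),W(78,350,.08),W(328,350,.08),'bezel top',W(203,152,.082))
print('tip',W(172,357,p[2]-.041),W(222,357,p[2]-.041)); print('sh',W(90,500,p[2]-.009),W(305,500,p[2]-.009))
s=cv2.imread('pics/w3.png'); E
E
sed -i 's/x/x/' h.py
python3 - <<'E'
import cv2
im=cv2.imread('pics/w3.png')[245:285,300:340]
cv2.imwrite('pics/crop4.png',cv2.convertScaleAbs(cv2.resize(im,(600,600),interpolation=cv2.INTER_CUBIC),alpha=2.2))
E
```

```text
mouth edge [ 0.0128 -0.0038  0.0585] [0.0128 0.0034 0.0585]
disc [ 0.017  -0.0002  0.0585] [ 0.0036 -0.0147  0.0585] [0.0036 0.0143 0.0585] bezel top [ 0.0279 -0.0002  0.0565]
tip [ 0.0097 -0.0036  0.041 ] [0.0097 0.0017 0.041 ]
sh [ 0.0085 -0.0106  0.009 ] [0.0084 0.0088 0.009 ]Traceback (most recent call last):
  File "<stdin>", line 6, in <module>
NameError: name 'E' is not defined
```

View pics/crop4.png

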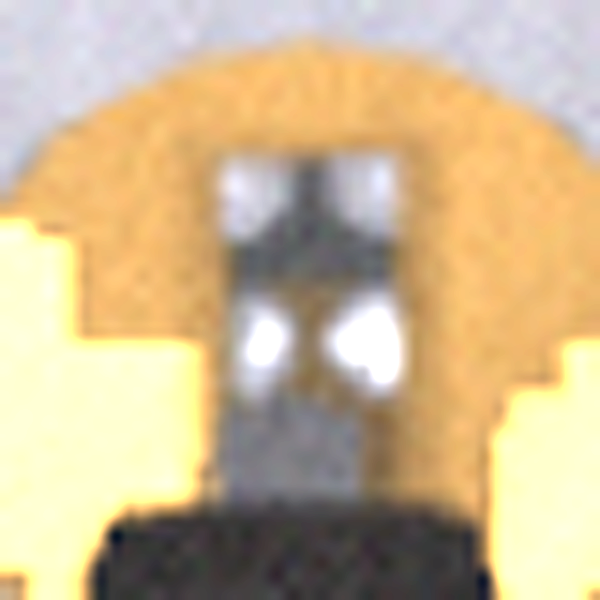

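play_rows(
  series=[
    {"translation":[-0.0003,0.0007,0.006],"spin":-0.05},
    {"translation":[0,0,0.006],"spin":0},
    {"translation":[0,0,0.006],"spin":0},
    {"translation":[0,0,0.005],"spin":0},
    {"translation":[0,0,0],"spin":0},
  ],
)

```text
time: 7.1
tool_pos: [0.5162, 0.1418, 0.114]
tcp_rot: [0.221, -3.132, 0.001]
wrist_force: [-0.3, -0.3, -1.0]
width: 0.132
```

```bash
python3 -c "
from h import *
goto([.5158,.1413,.091],np.radians(98.2))"
```

```text
pos [0.5162 0.1418 0.114 ] jawyaw 98.07 tilt z [-2.2e-03 -5.0e-04 -1.0e+00] shift [ 0.0004 -0.0004  0.023 ] spin units -0.027 q6 -1.49 F [-0.25 -0.31 -0.99] M [-0.036 -0.025  0.047] w 0.132 t 7.1
```

play_rows(
  series=[
    {"translation":[0,0,0.003],"spin":0},
    {"translation":[0,0,0.003],"spin":0.5},
    {"translation":[0,0,0.002],"spin":-0.5},
    {"translation":[0,0,0.001],"spin":-0.5},
    {"translation":[0,0,0],"spin":0.5},
  ],
)

```text
time: 7.6
tool_pos: [0.5176, 0.1417, 0.108]
tcp_rot: [-0.222, 3.133, -0.001]
wrist_force: [-3.6, -2.1, 7.3]
width: 0.131
```

play_rows(
  series=[
    {"translation":[0,0,0.002],"spin":0.6},
    {"translation":[0,0,0.001],"spin":-0.6},
    {"translation":[0,0,0],"spin":-0.6},
    {"translation":[0,0,0],"spin":0.6},
    {"translation":[0,0,0],"spin":0},
  ],
)

```text
time: 8.1
tool_pos: [0.5175, 0.1419, 0.1052]
tcp_rot: [-0.22, 3.133, -0.0]
wrist_force: [-3.0, -1.3, 8.6]
width: 0.133
```

```bash
python3 -c "
from h import *
goto([.5158,.1413,.091],np.radians(98.2))"
```

```text
pos [0.5175 0.1419 0.1052] jawyaw 98.01 tilt z [ 6.e-04 -1.e-04 -1.e+00] shift [ 0.0018 -0.0004  0.0142] spin units -0.037 q6 -1.489 F [-2.98 -1.33  8.59] M [-0.255  0.857  0.016] w 0.133 t 8.1
```

play_rows(
  series=[
    {"translation":[0.001,0,0.002],"spin":0.6},
    {"translation":[0,0,0.001],"spin":-0.6},
    {"translation":[0,0,0.001],"spin":-0.6},
    {"translation":[0,0,0],"spin":0.6},
    {"translation":[0,0,0],"spin":0},
  ],
)

```text
time: 8.6
tool_pos: [0.5171, 0.1417, 0.1007]
tcp_rot: [-0.22, 3.132, -0.0]
wrist_force: [-0.7, -0.9, 6.4]
width: 0.13
```

play_rows(
  series=[
    {"translation":[0,0,0.002],"spin":0.6},
    {"translation":[0,0,0.001],"spin":-0.6},
    {"translation":[0,0,0],"spin":-0.6},
    {"translation":[0,0,0],"spin":0.6},
    {"translation":[0,0,0],"spin":0},
  ],
)

```text
time: 9.1
tool_pos: [0.5172, 0.1418, 0.0979]
tcp_rot: [-0.221, 3.132, -0.0]
wrist_force: [-2.1, -0.7, 6.7]
width: 0.131
```

```bash
python3 -c "
from h import *
goto([.5158,.1413,.091],np.radians(98.2))"
```

```text
pos [0.5172 0.1418 0.0979] jawyaw 98.06 tilt z [ 2.1e-03  1.0e-04 -1.0e+00] shift [ 0.0015 -0.0003  0.0069] spin units -0.028 q6 -1.49 F [-2.14 -0.67  6.67] M [-0.319  0.373  0.033] w 0.131 t 9.1
```

play_rows(
  series=[
    {"translation":[0.0005,0,0.002],"spin":0.6},
    {"translation":[0,0,0.001],"spin":-0.6},
    {"translation":[0,0,0.001],"spin":-0.6},
    {"translation":[0,0,0],"spin":0.6},
    {"translation":[0,0,0],"spin":0},
  ],
)

```text
time: 9.6
tool_pos: [0.5171, 0.1419, 0.0933]
tcp_rot: [-0.221, 3.131, 0.0]
wrist_force: [0.6, 0.3, 4.1]
width: 0.13
```

play_rows(
  series=[
    {"translation":[0,0,0.002],"spin":0.6},
    {"translation":[0,0,0.001],"spin":-0.6},
    {"translation":[0,0,0],"spin":-0.6},
    {"translation":[0,0,0],"spin":0.6},
    {"translation":[0,0,0],"spin":0},
  ],
)

```text
time: 10.1
tool_pos: [0.5171, 0.1419, 0.0909]
tcp_rot: [-0.222, 3.131, 0.0]
wrist_force: [-0.5, -1.0, 7.4]
width: 0.127
```

play_rows(
  series=[
    {"translation":[0,0,0.002],"spin":0.6},
    {"translation":[0,0,0.001],"spin":-0.6},
    {"translation":[0,0,0],"spin":-0.6},
    {"translation":[0,0,0],"spin":0.6},
    {"translation":[0,0,0],"spin":0},
  ],
)

```text
time: 10.6
tool_pos: [0.5174, 0.142, 0.0907]
tcp_rot: [-0.222, 3.131, 0.0]
wrist_force: [-6.7, -2.5, 24.2]
width: 0.135
```

play_rows(
  series=[
    {"translation":[0,0,0.002],"spin":0.6},
    {"translation":[0,0,0.001],"spin":-0.6},
    {"translation":[0,0,0],"spin":-0.6},
    {"translation":[0,0,0],"spin":0.6},
    {"translation":[0,0,0],"spin":0},
  ],
)

```text
time: 11.1
tool_pos: [0.5176, 0.142, 0.0905]
tcp_rot: [-0.222, 3.131, 0.0]
wrist_force: [-15.1, -3.7, 40.9]
width: 0.123
```

Run:
```python
from h import *
goto([.5158,.1413,.091],np.radians(98.2))
im=bot.read_camera('wrist'); sc=bot.read_camera('scene')
f=lambda t,x,y,w,h:cv2.resize(t[y:y+h,x:x+w],(400,600),interpolation=cv2.INTER_CUBIC)
cv2.imwrite("pics/crop5.png",cv2.convertScaleAbs(np.hstack([f(im,280,220,80,120),f(sc,350,160,40,60)]),alpha=1.8))
```

```text
pos [0.5176 0.142  0.0905] jawyaw 98.12 tilt z [ 3.2e-03  3.0e-04 -1.0e+00] shift [ 0.0019 -0.0005 -0.0005] spin units -0.016 q6 -1.491 F [-15.1   -3.73  40.86] M [-0.872  2.745  0.005] w 0.123 t 11.1
```

View pics/crop5.png

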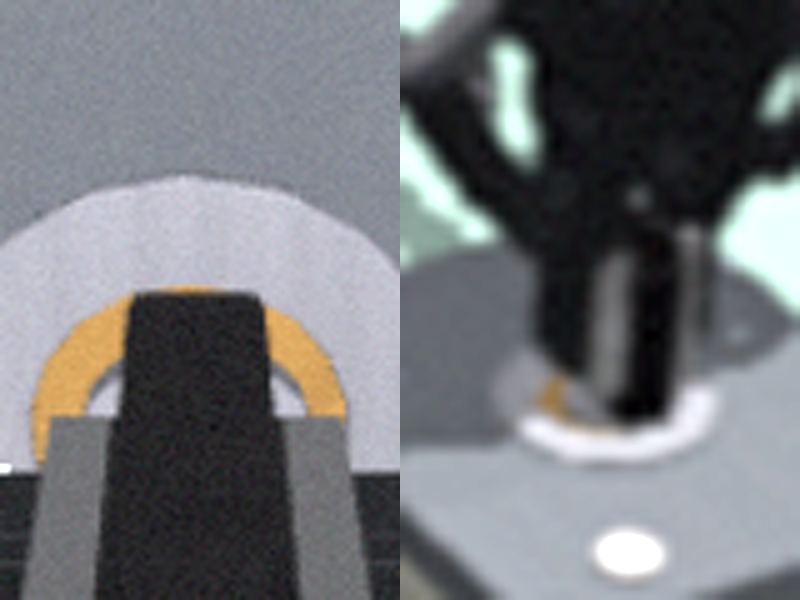

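Hard stop at TCP z 0.0907 (expected 0.091), and the picture shows the shoulder down on the brass plug inside the bezel, so the key is home. Next I'll ease the push and turn it clockwise.

play_rows(
  series=[
    {"translation":[0,0,-0.002],"spin":0},
    {"translation":[0,0,-0.002],"spin":0},
    {"translation":[0,0,-0.001],"spin":0},
    {"translation":[0,0,0],"spin":0},
  ],
  force=90,
)

```text
time: 11.6
tool_pos: [0.5172, 0.1419, 0.0908]
tcp_rot: [-0.224, 3.13, 0.0]
wrist_force: [-2.5, -1.6, 13.2]
width: 0.126
```

```bash
python3 -c "
from h import *
goto([.5158,.1413,.091],np.radians(98.2))"
```

```text
pos [0.5172 0.1419 0.0908] jawyaw 98.17 tilt z [ 3.2e-03  4.0e-04 -1.0e+00] shift [ 0.0015 -0.0004 -0.0002] spin units -0.006 q6 -1.492 F [-2.47 -1.6  13.23] M [-0.253  0.479  0.025] w 0.126 t 11.6
```

play_rows(
  series=[
    {"translation":[0,-0.0001,0],"spin":1},
    {"translation":[0,-0.0001,0],"spin":1},
    {"translation":[0,-0.0001,0],"spin":1},
    {"translation":[0,-0.0001,0],"spin":1},
    {"translation":[0,-0.0001,0],"spin":1},
  ],
)

```text
time: 12.1
tool_pos: [0.5174, 0.1409, 0.0908]
tcp_rot: [0.464, 3.104, -0.0]
wrist_force: [-2.4, -4.1, 12.6]
width: 0.128
```

```bash
python3 -c "
from h import *
goto([.5158,.1413,.091],np.radians(98.2))"
```

```text
pos [0.5174 0.1409 0.0908] jawyaw 73.0 tilt z [ 3.4e-03 -7.0e-04 -1.0e+00] shift [ 0.0017 -0.0001 -0.0002] spin units -5.041 q6 -1.053 F [-2.4  -4.06 12.56] M [-0.689  0.463  0.03 ] w 0.128 t 12.1
```

play_rows(
  series=[
    {"translation":[0,-0.0001,0],"spin":1},
    {"translation":[0,-0.0001,0],"spin":1},
    {"translation":[0,-0.0001,0],"spin":1},
    {"translation":[0,-0.0001,0],"spin":1},
    {"translation":[0,-0.0001,0],"spin":1},
  ],
)

```text
time: 12.6
tool_pos: [0.5171, 0.14, 0.0909]
tcp_rot: [1.124, 2.93, -0.001]
wrist_force: [-2.5, -6.0, 12.8]
width: 0.131
```

```bash
python3 -c "
from h import *
goto([.5158,.1413,.091],np.radians(98.2))"
```

```text
pos [0.5171 0.14   0.0909] jawyaw 48.01 tilt z [ 0.0031 -0.0016 -1.    ] shift [ 0.0019  0.0001 -0.0001] spin units -10.037 q6 -0.617 F [-2.53 -6.02 12.75] M [-1.027  0.487  0.147] w 0.131 t 12.6
```

play_rows(
  series=[
    {"translation":[-0.0005,-0.0006,0],"spin":1},
    {"translation":[0,-0.0001,0],"spin":1},
    {"translation":[0,-0.0001,0],"spin":1},
    {"translation":[0,-0.0001,0],"spin":1},
    {"translation":[0,-0.0001,0],"spin":1},
  ],
)

```text
time: 13.1
tool_pos: [0.5164, 0.1391, 0.0909]
tcp_rot: [1.732, 2.618, 0.0]
wrist_force: [-3.0, -5.3, 14.0]
width: 0.128
```

```bash
python3 -c "
from h import *
goto([.5158,.1413,.091],np.radians(98.2))"
```

```text
pos [0.5164 0.1391 0.0909] jawyaw 23.01 tilt z [ 0.0024 -0.0013 -1.    ] shift [ 0.0023  0.0003 -0.0002] spin units -15.038 q6 -0.183 F [-2.97 -5.35 14.04] M [-0.842  0.638  0.104] w 0.128 t 13.1
```

play_rows(
  series=[
    {"translation":[-0.0004,-0.0005,0],"spin":1},
    {"translation":[0,-0.0001,0],"spin":1},
    {"translation":[0,-0.0001,0],"spin":1},
    {"translation":[0,-0.0001,0],"spin":0.7},
    {"translation":[0,0,0],"spin":0},
  ],
)

```text
time: 13.6
tool_pos: [0.5153, 0.139, 0.0908]
tcp_rot: [2.129, 2.308, 0.001]
wrist_force: [-5.1, -2.4, 14.8]
width: 0.129
```

```bash
python3 -c "
from h import *
goto([.5158,.1413,.091],np.radians(98.2))"
```

```text
pos [0.5153 0.139  0.0908] jawyaw 4.62 tilt z [ 1.2e-03 -5.0e-04 -1.0e+00] shift [ 0.0023  0.0007 -0.0002] spin units 17.285 q6 0.137 F [-5.06 -2.41 14.77] M [-0.509  0.961  0.063] w 0.129 t 13.6
```

play_rows(
  series=[
    {"translation":[0,-0.0004,0],"spin":0.4},
    {"translation":[0,0,0],"spin":0},
    {"translation":[0,0,0],"spin":0},
  ],
)

```text
time: 13.9
tool_pos: [0.5151, 0.139, 0.0909]
tcp_rot: [2.167, 2.272, 0.001]
wrist_force: [-4.1, -3.2, 14.4]
width: 0.128
```

```bash
python3 -c "
from h import *
goto([.5158,.1413,.091],np.radians(98.2))"
```

```text
pos [0.5151 0.139  0.0909] jawyaw 2.73 tilt z [ 1.9e-03 -5.0e-04 -1.0e+00] shift [ 0.0023  0.0008 -0.0001] spin units 16.905 q6 0.17 F [-4.08 -3.15 14.39] M [-0.443  0.784  0.318] w 0.128 t 13.9
```

play_rows(
  series=[
    {"translation":[0,0,0],"spin":0.4},
    {"translation":[0,0,0],"spin":0},
    {"translation":[0,0,0],"spin":0},
  ],
)

```text
time: 14.2
tool_pos: [0.515, 0.139, 0.0908]
tcp_rot: [2.205, 2.235, 0.001]
wrist_force: [-4.0, -2.3, 15.3]
width: 0.126
```

```bash
python3 -c "
from h import *
goto([.5158,.1413,.091],np.radians(98.2))"
```

```text
pos [0.515  0.139  0.0908] jawyaw 0.77 tilt z [ 1.7e-03 -7.0e-04 -1.0e+00] shift [ 0.0023  0.0008 -0.0002] spin units 16.513 q6 0.205 F [-4.04 -2.35 15.27] M [-0.454  0.83   0.549] w 0.126 t 14.2
```

play_rows(
  series=[
    {"translation":[0,0,0],"spin":0.4},
    {"translation":[0,0,0],"spin":0},
    {"translation":[0,0,0],"spin":0},
  ],
)

```text
time: 14.5
tool_pos: [0.515, 0.139, 0.0908]
tcp_rot: [2.243, 2.197, 0.001]
wrist_force: [-4.3, -2.6, 15.1]
width: 0.125
```

```bash
python3 -c "
from h import *
goto([.5158,.1413,.091],np.radians(98.2))"
```

```text
pos [0.515  0.139  0.0908] jawyaw -1.18 tilt z [ 1.6e-03 -9.0e-04 -1.0e+00] shift [ 0.0023  0.0008 -0.0002] spin units 16.125 q6 0.239 F [-4.3  -2.64 15.11] M [-0.419  0.875  0.859] w 0.125 t 14.5
```

play_rows(
  series=[
    {"translation":[0,0,0],"spin":-0.5},
    {"translation":[0,0,0],"spin":0},
    {"translation":[0,0,0],"spin":0},
    {"translation":[0,0,0],"spin":0},
    {"translation":[0,0,0],"spin":0},
  ],
)

```text
time: 15.0
tool_pos: [0.515, 0.139, 0.0909]
tcp_rot: [2.196, 2.244, 0.001]
wrist_force: [-4.5, -2.2, 15.6]
width: 0.132
```

Run:
```python
from h import *
goto([.5158,.1413,.091],np.radians(98.2))
im=bot.read_camera('wrist'); sc=bot.read_camera('scene')
f=lambda t,x,y,w,h:cv2.resize(t[y:y+h,x:x+w],(400,600),interpolation=cv2.INTER_CUBIC)
cv2.imwrite("pics/crop6.png",cv2.convertScaleAbs(np.hstack([f(im,280,220,80,120),f(sc,350,160,40,60)]),alpha=1.8))
```

```text
pos [0.515  0.139  0.0909] jawyaw 1.25 tilt z [ 1.7e-03 -5.0e-04 -1.0e+00] shift [ 0.0023  0.0008 -0.0001] spin units 16.609 q6 0.196 F [-4.45 -2.16 15.58] M [-0.45   0.864  0.472] w 0.132 t 15.0
```

View pics/crop6.png

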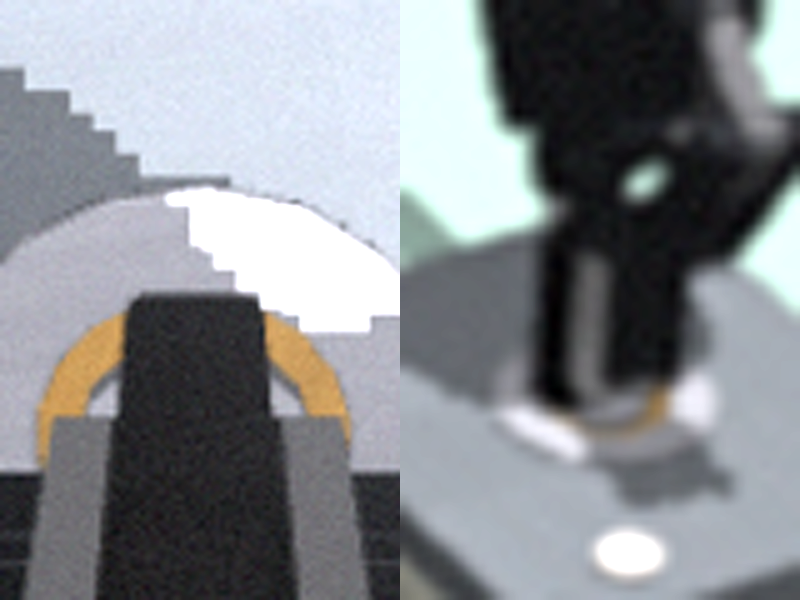

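The key is still home and aligned with the jaws, with its shoulder on the plug's face. It's turned about 97° and pressed against the stop, with z-moment at 0.47 N m against a spring of 0.11 N m. I'm handing it in.

```bash
python3 -c "
from h import *
goto([.515,.139,.091],np.radians(1.25)); print(bot.finish_job())"
```

```text
pos [0.515  0.139  0.0908] jawyaw 1.25 tilt z [ 1.6e-03 -5.0e-04 -1.0e+00] shift [-0.     -0.     -0.0002] spin units -0.001 q6 0.196 F [-4.61 -1.8  14.3 ] M [-0.384  0.862  0.4  ] w 0.129 t 15.1
the job is handed in; nothing more can be done
None
```

The paddle key is fully home in the key switch, turned clockwise to the stop, and still gripped and held there. I handed the job in at 15.1 s.

- **Taking the key:** I took it from the larger grey block and left the round-headed key in place.
- **Insertion:** I wiggled it past the sticky pins. It met a hard stop at a TCP height of 0.0907 m (expected 0.091). The picture showed its shoulder on the plug's face. The push on the key briefly reached about 41 N here, and I eased it to about 13 N before turning.
- **Turn:** The tool turned about 97° clockwise. Past about 94° the moment about the key's axis rose steadily to 0.86 N m, which I took as the stop. I eased it to about 0.4 N m to hold; the spring needs 0.11 N m.
- **Last checks:** Tool position is steady, with about 14 N down on the key and the jaws still closed on its head. The final picture showed the key still in line with the jaws.
- **Not checked:** I had no direct reading of the plug's angle. I didn't take a final picture of the other things on the table, but nothing in the readings suggested I touched them.

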